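# Take the pile of fixings apart and put each in its tray

## Task

The fixings have been left in one pile on the garage bench. Take the pile apart from the top down, starting with the small black case, and set each thing upright and flat inside the rim of the white tray that matches its shape and size: case, round tin, square carton and, only when those three are in their trays, the long carton. Tip nothing over on the way, and leave the hammer and the glue jar alone.

Things in the scene. Friction and masses are not known exactly. Their poses are not given: they have to be found in the camera images.
- bit_case: Small black plastic drill-bit case, 46 x 28 x 34 mm (own x, y, height), top of the pile; it lies on the round tin or on the square carton. Origin at the centre of its underside, z up. About 60 g.
- round_tin: Closed round steel tin, 58 mm diameter, 36 mm high, upright on one half of the long carton. Origin at the centre of its underside, z up. About 200 g.
- square_carton: Closed square cardboard carton, 50 x 50 x 36 mm high, on the other half of the long carton; its sides are nearly parallel to those of the long carton. Origin at the centre of its underside, z up. About 120 g.
- long_carton: Closed long cardboard carton, 180 (own x) x 62 (own y) x 36 mm high, lying flat on the bench under all the others, which stand about 45 mm either way from its middle along its x, leaving about 35 mm between tin and square carton. Origin at the centre of its underside, z up. About 400 g.
- small_tray: Fixed white plastic tray on the bench: flat floor 5 mm thick, thin upright rim whose top is 9 mm above the bench (4 mm above the floor), rim 3 mm thick. Origin at the centre of its underside, on the bench. Inside 62 (own x) x 44 (own y) mm: for the black case, long sides together.
- round_tray: Fixed white plastic tray on the bench: flat floor 5 mm thick, thin upright rim whose top is 9 mm above the bench (4 mm above the floor), rim 3 mm thick. Origin at the centre of its underside, on the bench. Round, 74 mm inside diameter: for the round tin.
- square_tray: Fixed white plastic tray on the bench: flat floor 5 mm thick, thin upright rim whose top is 9 mm above the bench (4 mm above the floor), rim 3 mm thick. Origin at the centre of its underside, on the bench. Inside 66 x 66 mm: for the square carton, sides parallel.
- long_tray: Fixed white plastic tray on the bench: flat floor 5 mm thick, thin upright rim whose top is 9 mm above the bench (4 mm above the floor), rim 3 mm thick. Origin at the centre of its underside, on the bench. Inside 196 (own x) x 78 (own y) mm: for the long carton, long sides together.
- hammer: Loose hammer about 280 mm long lying at the far edge of the work, beyond the trays; a bystander to leave alone. Origin under the tool, x along it.
- glue_jar: Loose amber glass glue jar with a black cap, 56 mm diameter, 75 mm high, standing at the far edge of the work; a bystander to leave alone. Origin at the centre of its underside.
There are look-alikes about, which are no part of the job. Leave any green or yellow look-alike of the square_carton alone.

How it is judged:
By the outcome, as a careful person would: the job done as asked, in the order asked, and still so for the second after the job is handed in, with the robot touching nothing.
It also fails if it takes over 120 s, if anything falls off the work surface, if the arm or the gripper's body presses on something with over 40 N, if the wrist force passes 120 N, or if a joint passes its speed limit or range.

## Robot

A 7-joint arm with a two-finger parallel gripper is mounted at the origin on the work surface. World frame = base frame: x ahead of the robot, y to its left, z up, the work surface at z = 0. Lengths are in m, angles in rad, forces in N, time in s.
With the tool pointing down it reaches from about 0.4 to 0.9 m from the base axis. Payload 5.5 kg.
Tool frame: the origin (TCP) lies on the front face of the gripper's body, between the roots of the fingers; the fingertips stand 66 mm ahead of it and the grasp point (between the pads) lies 47 mm ahead of it (env.grasp_offset is the distance from the TCP to the grasp point, in m); z points along the fingers, y is the line along which they close (so a half turn about z gives the same grasp; the last joint's range is limited). The gripper opens to 92 mm and grips with 3 to 60 N. Pads are 19 mm wide; open, the fingers measure 130 mm over their backs; the gripper's body (75 mm by 190 mm) begins 47 mm behind the grasp point.
Start: joints at [-0.968, 0.501, -0.427, 1.55, 0.221, 1.138, -0.21], TCP at [0.217, 0.613, 0.292] pointing down, gripper open.
Joint ranges: [-2.88, 2.88], [-0.31, 2.03], [-1.54, 1.56], [0.2, 2.42], [-1.41, 4.55], [0.19, 2.02], [-2.57, 2.57]. Speed limits (rad/s): [2.57, 2.57, 3.14, 3.14, 3.14, 3.14, 3.14].

## Interface

Orientations are given as a rotation vector (axis times angle).
In Python, from workcell import sensors, vision, order, finder, env gives the robot as it stands.
- The arm moves only by the tool apply_moves, never from a script. Its argument "motion" is a list of rows, each an object with "hand": the closure, from -1 (fully open) to 1 (shut); "translation": the shift along the tool's x, y, z in cm, a list of three; "turn": the turn, a rotation vector about the tool's x, y, z in degrees, a list of three. In form: [{"hand": hand, "translation": [x, y, z], "turn": [wx, wy, wz]}, ...]. A call has 1 to 5 rows; each row is the pose to reach, as a shift and turn from the pose commanded when the call began, along the tool's axes at that moment; what a row does not reach only later rows make up. A row lasts 1/10 s, in which the tool goes at most 50 mm and 8.59 degrees, less where a joint would pass 70% of its speed; a pose out of reach is approached as far as the arm can. A call with a gripper value outside its range is refused whole. The fingers move at their own pace and stop on an object; "squeeze" is the grip in N (left out, the last holds). Time passes only in rows, so rows that repeat a pose let the fingers close. It gives the time, the measured TCP pose, the force, the opening and the grip force at its end, in the units of the state.
- sensors.get_obs(): the state, without advancing time (a new reading comes with each control period).
- vision.capture(name): name is "side" or "top"; returns a dict with "img" (400x640x3 uint8, blue, green, red), "camera_matrix" (3x3 intrinsics, pixels), "extrinsics" (4x4, takes a point from camera to world coordinates). Camera axes: x right, y up, looking along -z (the intrinsics and any distortion apply to the point x, -y, -z); pixel columns grow to the right and rows downward; lengths in m; the calibration is good to about 2 mm. A picture is of the moment at which its call begins. There is no depth.
- order.finish_job(): hands the job in; it is judged then, once.
Trained networks look in the newest picture that a camera, given by its name, has taken for a name from the list of things; names that differ only in an ending like _2 or _b are one class to them, and where a whole thing is asked for, a point or a joint stands for the part that bears it (a point fixed in the world has none). Each returns a list of dicts, best first, with "conf" (0 to 1); they miss things now and then, are a little off and sometimes report something else, mostly with a low value. They report only what shows in the picture. A call takes as long as a camera call. They do not tell look-alikes from the thing itself.
- finder.silhouettes(camera, label): "region" (400x640 bool, what is visible of it).
- finder.mark_of(camera, label): "point" ([x, y, z] in m, in world coordinates, good to about 4 mm: a listed point, or the origin of a listed thing).
The state is a dict: "t": time; "qpos": joint angles; "joint_vel": joint speeds; "joint_torque": joint torques, N m; "eef_pos": TCP position; "tool_rot": TCP orientation; "wrist_force": force on the tool from outside, world axes, zero at the start; "moment": the same for the moment, N m; "width": finger opening in m; "grip_force": force on a finger pad.
Only numpy, scipy, OpenCV 4.12 (cv2) and the standard library are available. Lean on these libraries where they do the work, as an engineer would, in place of code of your own. Each camera call takes 0.05 s, during which the arm holds its last target. There are 200 camera calls.

## Working session

There is one attempt and no reset: what is moved stays moved. The work goes in short steps, Python scripts to look and compute and a tool call to move; the robot and the scene stay as the last step left them, time stands still between calls to the robot, and variables do not carry over. Pictures are saved under pics/ and viewed, at most 14 in all, crops included, and the job is handed in when it is done.

Besides the shell and the picture viewer there is one more tool, called in YAML: its name, and indented under it one key for each argument. apply_moves: Moves the arm, as the interface text tells. Its arguments: {"type":"object","properties":{"motion":{"type":"array"},"squeeze":{"type":"number"}},"required":["motion"]}

```bash
mkdir -p pics; ls; cat > h.py <<'E'
import numpy as np, cv2
from scipy.spatial.transform import Rotation as R
from workcell import sensors, vision, order, finder, env
def cap(n):
    c=vision.capture(n); return c
def ray(c,px,z):
    K=c['camera_matrix'];T=np.array(c['extrinsics'])
    p=cv2.undistortPoints(np.array(px,float).reshape(-1,1,2),np.array(K),np.array(c.get('distortion',np.zeros(5)))).reshape(-1,2)
    d=np.c_[p[:,0],-p[:,1],-np.ones(len(p))]@T[:3,:3].T
    o=T[:3,3]; return o+d*((z-o[2])/d[:,2])[:,None]
E
python3 - <<'E'
from h import *
for n in('top','side'):
    c=cap(n); cv2.imwrite(f'pics/{n}0.png',c['img']); print(n,c.keys(),np.round(c['camera_matrix'],1).tolist(),np.round(c['extrinsics'],3).tolist())
    for l in['bit_case','round_tin','square_carton','long_carton','small_tray','round_tray','square_tray','long_tray','glue_jar','hammer']:
        print(l,[(np.round(m['point'],3).tolist(),round(m['conf'],2)) for m in finder.mark_of(n,l)[:3]])
s=sensors.get_obs();print({k:np.round(v,3).tolist() for k,v in s.items()})
E
```

```text
pics
top dict_keys(['img', 'camera_matrix', 'extrinsics']) [[500.1, 0.0, 319.6], [0.0, 500.1, 199.8], [0.0, 0.0, 1.0]] [[0.0, 0.989, -0.145, 0.419], [-1.0, 0.003, 0.018, -0.009], [0.018, 0.145, 0.989, 1.246], [0.0, 0.0, 0.0, 1.0]]
bit_case [([0.613, 0.308, 0.067], 0.81)]
round_tin [([0.614, 0.306, 0.034], 0.67), ([0.578, 0.285, 0.002], 0.28)]
square_carton [([0.399, 0.326, 0.003], 0.83), ([0.535, 0.145, -0.002], 0.74), ([0.532, 0.274, 0.03], 0.65)]
long_carton [([0.578, 0.283, 0.001], 0.93)]
small_tray [([0.559, -0.038, -0.002], 0.94)]
round_tray [([0.435, 0.061, 0.003], 0.88), ([0.767, -0.132, 0.0], 0.7)]
square_tray [([0.672, 0.03, -0.004], 0.75)]
long_tray [([0.538, -0.312, -0.006], 0.63)]
glue_jar [([0.768, -0.133, 0.001], 0.98), ([0.777, 0.107, 0.002], 0.69)]
hammer [([0.776, 0.108, 0.003], 0.88)]
side dict_keys(['img', 'camera_matrix', 'extrinsics']) [[517.5, 0.0, 316.0], [0.0, 517.5, 203.3], [0.0, 0.0, 1.0]] [[0.747, 0.425, -0.511, 0.011], [-0.665, 0.452, -0.595, -0.697], [-0.022, 0.784, 0.62, 0.801], [0.0, 0.0, 0.0, 1.0]]
bit_case [([0.614, 0.301, 0.072], 0.84), ([0.668, 0.033, 0.003], 0.68)]
round_tin [([0.615, 0.301, 0.032], 0.76)]
square_carton [([0.536, 0.273, 0.034], 0.79), ([0.538, 0.147, 0.003], 0.79), ([0.408, 0.318, 0.001], 0.73)]
long_carton [([0.579, 0.285, 0.001], 0.74)]
small_tray [([0.558, -0.039, 0.0], 0.69)]
round_tray [([0.437, 0.058, -0.003], 0.95)]
square_tray [([0.668, 0.032, 0.002], 0.66)]
long_tray [([0.533, -0.316, -0.001], 0.79)]
glue_jar [([0.765, -0.126, 0.0], 0.93)]
hammer [([0.778, 0.112, -0.003], 0.68)]
{'t': 1.1, 'qpos': [-0.968, 0.501, -0.427, 1.55, 0.221, 1.138, -0.21], 'joint_vel': [0.0, -0.001, 0.0, 0.0, 0.001, -0.001, 0.001], 'joint_torque': [0.0, -56.647, -5.811, -27.951, -0.067, 0.021, 0.0], 'eef_pos': [0.217, 0.613, 0.292], 'tool_rot': [-0.531, -3.096, -0.0], 'wrist_force': [-0.875, 0.709, 1.194], 'moment': [0.012, -0.007, 0.013], 'grip_force': 0.0, 'width': 0.091}
```

View pics/top0.png

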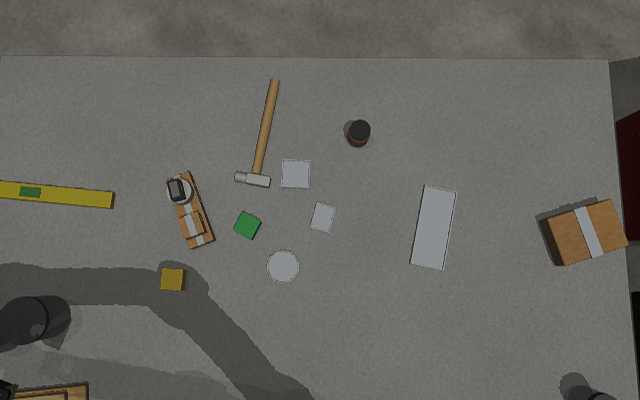

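View pics/side0.png

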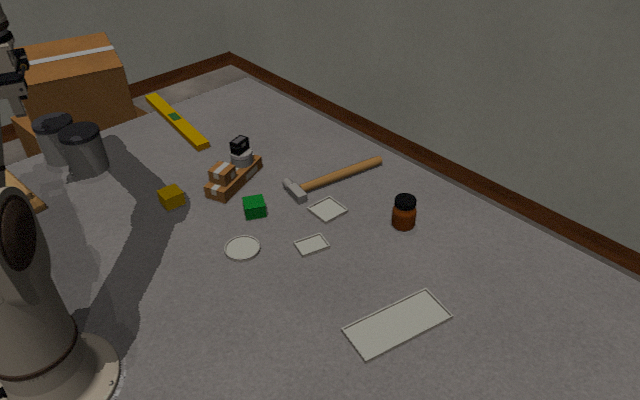

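```bash
cat >> h.py <<'E'
def rect(name,label,z,pick=None):
    "min-area rect of silhouette of label, cast to plane z; pick = approx xy"
    c=cap(name); out=[]
    for s in finder.silhouettes(name,label)[:4]:
        cs,_=cv2.findContours(s['region'].astype(np.uint8),cv2.RETR_EXTERNAL,cv2.CHAIN_APPROX_NONE)
        k=max(cs,key=cv2.contourArea).reshape(-1,2)
        p=(ray(c,k,z)[:,:2]*1000).astype(np.float32)
        (cx,cy),(w,h),a=cv2.minAreaRect(p)
        if w<h: w,h,a=h,w,a+90
        a=(a+90)%180-90
        out.append((round(s['conf'],2),np.round([cx,cy,w,h,a],1).tolist()))
    return out
E
python3 - <<'E'
from h import *
for l,z in[('bit_case',.106),('round_tin',.072),('square_carton',.072),('long_carton',.036),('small_tray',.009),('round_tray',.009),('square_tray',.009),('long_tray',.009)]:
    print(l,rect('top',l,z))
E
```

```text
bit_case [(0.79, [609.1, 299.5, 51.3, 36.0, 14.7])]
round_tin [(0.82, [605.9, 283.1, 54.8, 29.1, -9.5])]
square_carton [(0.97, [530.0, 139.6, 51.8, 49.1, 63.6]), (0.71, [406.4, 307.4, 58.4, 47.9, 90.0]), (0.64, [529.9, 268.6, 54.3, 53.4, 20.0])]
long_carton [(0.56, [571.3, 283.3, 187.6, 69.3, 21.3]), (0.25, [770.1, 124.4, 281.5, 88.1, -4.3])]
small_tray [(0.72, [557.3, -39.1, 69.3, 49.3, -16.8])]
round_tray [(0.66, [437.3, 58.8, 76.0, 75.4, -89.6])]
square_tray [(0.7, [667.3, 29.3, 74.7, 72.1, -2.5]), (0.28, [535.8, 283.9, 60.0, 59.1, -70.0])]
long_tray [(0.86, [534.0, -315.9, 204.0, 86.6, -12.2])]
```

The top view shows the pile at about (190,210) px: case (178,190) on the tin, square carton (192,223). The trays are at (283,266) round, (322,217) small, (295,173) square and (433,227) long. The green (247,225) and yellow (172,279) look-alikes are clear of the pile, and the side view agrees. Next I'll fit the case silhouette in both cameras and work out the approach.

```bash
cat >> h.py <<'E'
from scipy.optimize import minimize
def model(kind,dims,z,x,y,a):
    if kind=='box': xy=np.array([[1,1],[1,-1],[-1,-1],[-1,1]])*np.array(dims[:2])/2
    else: t=np.linspace(0,2*np.pi,40); xy=np.c_[np.cos(t),np.sin(t)]*dims[0]/2
    r=np.radians(a); xy=xy@np.array([[np.cos(r),np.sin(r)],[-np.sin(r),np.cos(r)]])+[x,y]
    return np.vstack([np.c_[xy,np.full(len(xy),z+h)] for h in(0,dims[2])])
def proj(c,P):
    T=np.linalg.inv(np.array(c['extrinsics'])); q=P@T[:3,:3].T+T[:3,3]
    K=np.array(c['camera_matrix']); return np.c_[K[0,0]*q[:,0]/-q[:,2]+K[0,2],K[1,1]*q[:,1]/q[:,2]+K[1,2]]
def fit(label,kind,dims,z,x,y,a,cams=('top','side')):
    "pose (m, m, deg) by silhouette overlap in each camera and jointly"
    D=[]
    for n in cams:
        c=cap(n); best=None
        for s in finder.silhouettes(n,label):
            p=proj(c,np.array([[x,y,z+dims[2]/2]]))[0]; ys,xs=np.nonzero(s['region'])
            d=np.hypot(xs.mean()-p[0],ys.mean()-p[1])
            if best is None or d<best[0]: best=(d,s['region'])
        if best and best[0]<15: D.append((c,best[1]))
        else: print('missed in',n)
    def cost(v,D):
        e=0
        for c,m in D:
            h=cv2.convexHull(((proj(c,model(kind,dims,z,v[0]/1e3,v[1]/1e3,v[2])))*16).astype(np.int32))
            im=np.zeros(m.shape,np.uint8); cv2.fillConvexPoly(im,h,255,cv2.LINE_AA,4); f=im/255.
            e+=1-np.minimum(f,m).sum()/np.maximum(f,m).sum()
        return e/len(D)
    for S in [[d] for d in D]+([D] if len(D)>1 else []):
        rs=[minimize(cost,[x*1e3,y*1e3,a+o],(S,),method='Nelder-Mead',options=dict(initial_simplex=np.array([[x*1e3,y*1e3,a+o]]*4)+np.array([[0,0,0],[8,0,4],[0,8,4],[-5,-5,-8]]))) for o in((-8,8) if kind=='box' else (0,))]
        r=min(rs,key=lambda r:r.fun); print(label,np.round(r.x,1).tolist(),'1-IoU',round(r.fun,3))
def goto(x,y,zg,yaw):
    "tool-frame shift to put the grasp point at x,y,zg (m) with the closing line at yaw+90 deg (object's y)"
    s=sensors.get_obs(); R0=R.from_rotvec(s['tool_rot'])
    best=None
    for k in(0,180):
        t=np.radians(yaw+90+k); Y=np.array([np.cos(t),np.sin(t),0]); Z=np.array([0,0,-1.]); M=R.from_matrix(np.c_[np.cross(Y,Z),Y,Z])
        w=(R0.inv()*M).as_rotvec(degrees=True)
        if best is None or np.linalg.norm(w)<np.linalg.norm(best): best=w
    d=R0.inv().apply(np.array([x,y,zg+env.grasp_offset])-s['eef_pos'])*100
    print('shift cm',np.round(d,2).tolist(),'turn',np.round(best,1).tolist(),'q7',round(s['qpos'][6],2),'tcp',np.round(s['eef_pos'],3).tolist())
E
python3 - <<'E'
from h import *
fit('bit_case','box',(.046,.028,.034),.072,.612,.302,15)
fit('small_tray','box',(.068,.050,.009),0,.558,-.039,-17)
fit('square_tray','box',(.072,.072,.009),0,.668,.030,-2)
fit('long_tray','box',(.202,.084,.009),0,.534,-.316,-12)
fit('round_tray','cyl',(.080,.080,.009),0,.437,.059,0)
goto(.613,.302,.16,15)
E
```

```text
bit_case [611.2, 303.9, 23.1] 1-IoU 0.17
bit_case [612.5, 304.3, 23.8] 1-IoU 0.131
bit_case [611.6, 304.2, 23.7] 1-IoU 0.153
small_tray [557.8, -39.5, -14.8] 1-IoU 0.112
small_tray [559.0, -37.7, -15.6] 1-IoU 0.065
small_tray [558.5, -38.7, -15.7] 1-IoU 0.092
square_tray [668.2, 28.9, -2.1] 1-IoU 0.129
square_tray [671.0, 29.7, -6.8] 1-IoU 0.115
square_tray [669.3, 29.1, -1.8] 1-IoU 0.124
long_tray [534.1, -316.6, -12.7] 1-IoU 0.063
long_tray [533.7, -314.0, -12.1] 1-IoU 0.034
long_tray [533.3, -315.1, -11.9] 1-IoU 0.055
round_tray [435.6, 59.0, -1.6] 1-IoU 0.072
round_tray [438.7, 61.5, 2.1] 1-IoU 0.097
round_tray [436.9, 59.7, -0.2] 1-IoU 0.092
shift cm [-47.73, -16.1, 8.55] turn [0.0, -0.0, -34.5] q7 -0.21 tcp [0.217, 0.613, 0.292]
```

apply_moves:
  motion:
    - {"hand":-1,"translation":[-4.7,-1.6,0],"turn":[0,0,-8]}
    - {"hand":-1,"translation":[-9.4,-3.2,0],"turn":[0,0,-16]}
    - {"hand":-1,"translation":[-14.1,-4.8,0],"turn":[0,0,-24]}
    - {"hand":-1,"translation":[-18.8,-6.4,0],"turn":[0,0,-32]}
    - {"hand":-1,"translation":[-23.5,-8,0],"turn":[0,0,-40]}

```text
t: 3.4
eef_pos: [0.4129, 0.4578, 0.2925]
tool_rot: [-0.569, 3.089, 0.0]
wrist_force: [0.6, 1.2, -0.6]
width: 0.092
grip_force: 0.0
```

```bash
python3 - <<'E'
from h import *
c=cap('top');d=cap('side')
a=cv2.resize(c['img'][165:255,145:225],None,fx=5,fy=5,interpolation=cv2.INTER_CUBIC)
b=cv2.resize(d['img'][125:215,195:275],None,fx=5,fy=5,interpolation=cv2.INTER_CUBIC)
cv2.imwrite('pics/crop1.png',np.hstack([a,b]))
goto(.612,.304,.16,20)
E
```

```text
shift cm [-12.92, -20.36, 8.63] turn [-0.3, 0.1, -0.0] q7 0.85 tcp [0.421, 0.452, 0.292]
```

View pics/crop1.png

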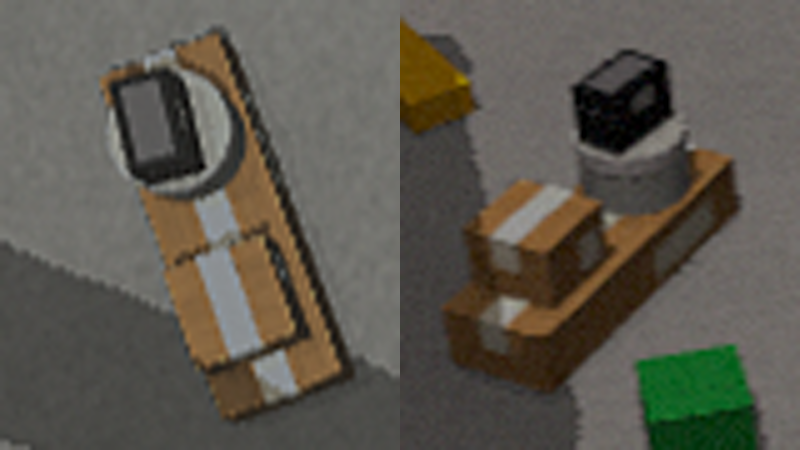

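The enlarged crop shows the case on the tin, with its top face at roughly crop (148,124). Its long edges tilt about 14-15° from the image vertical, and the carton is at about 20°.

```bash
python3 - <<'E'
from h import *
c=cap('top');d=cap('side')
def r(c,off,pts): 
    p=ray(c,[(off[0]+u/5,off[1]+v/5) for u,v in pts],.106)[:,:2]*1000; print(np.round(p,1).tolist(),np.round(p.mean(0),1))
    for i in range(len(p)): e=p[i]-p[i-1]; print(np.round([np.hypot(*e),np.degrees(np.arctan2(e[1],e[0]))],1))
r(c,(145,165),[(108,83),(165,67),(188,165),(132,180)])
r(d,(195,125),[(173,85),(228,50),(267,63),(212,98)])
goto(.612,.304,.16,15)
E
```

```text
[[627.2, 322.3], [634.8, 296.5], [589.1, 284.1], [582.1, 309.4]] [608.3 303.1]
[46.9 16. ]
[ 26.9 -73.6]
[  47.3 -164.8]
[ 26.2 105.5]
[[590.2, 310.1], [630.9, 319.1], [638.1, 294.3], [597.6, 285.8]] [614.2 302.3]
[ 25.4 106.8]
[41.7 12.5]
[ 25.9 -74. ]
[  41.4 -168.2]
shift cm [-13.33, -21.26, 8.54] turn [-0.0, -0.0, 5.2] q7 0.85 tcp [0.413, 0.457, 0.292]
```

apply_moves:
  motion:
    - {"hand":-1,"translation":[-2.66,-4.25,0],"turn":[0,0,1]}
    - {"hand":-1,"translation":[-5.3,-8.5,1],"turn":[0,0,2]}
    - {"hand":-1,"translation":[-8,-12.7,2],"turn":[0,0,3]}
    - {"hand":-1,"translation":[-10.6,-17,3.5],"turn":[0,0,4]}
    - {"hand":-1,"translation":[-13.3,-21.3,5],"turn":[0,0,5.2]}

```text
t: 4.1
eef_pos: [0.6051, 0.3122, 0.2445]
tool_rot: [-0.422, 3.112, 0.002]
wrist_force: [0.4, 0.9, -0.0]
width: 0.0919
grip_force: 0.0
```

```bash
python3 - <<'E'
from h import *
for i in range(3):
    goto(.612,.303,.101,15); cap('top')
E
```

```text
shift cm [-0.41, -1.09, 9.67] turn [0.1, 0.0, 0.4] q7 1.13 tcp [0.605, 0.312, 0.244]
shift cm [0.0, 0.14, 9.31] turn [-0.4, 0.0, -0.2] q7 1.14 tcp [0.612, 0.302, 0.241]
shift cm [-0.22, -0.08, 9.36] turn [-0.3, -0.1, -0.2] q7 1.13 tcp [0.61, 0.304, 0.241]
```

apply_moves:
  motion:
    - {"hand":-1,"translation":[0,0,3],"turn":[0,0,0]}
    - {"hand":-1,"translation":[0,0,6],"turn":[0,0,0]}
    - {"hand":-1,"translation":[0,0,8],"turn":[0,0,0]}
    - {"hand":-1,"translation":[0,0,9.3],"turn":[0,0,0]}
    - {"hand":-1,"translation":[0,0,9.3],"turn":[0,0,0]}

```text
t: 4.75
eef_pos: [0.6026, 0.3125, 0.1497]
tool_rot: [0.423, -3.109, -0.0]
wrist_force: [1.3, 0.1, 0.6]
width: 0.0918
grip_force: 0.0
```

```bash
python3 - <<'E'
from h import *
c=cap('top');d=cap('side')
a=cv2.resize(c['img'][165:255,145:225],None,fx=5,fy=5,interpolation=cv2.INTER_CUBIC)
b=cv2.resize(d['img'][125:215,195:275],None,fx=5,fy=5,interpolation=cv2.INTER_CUBIC)
cv2.imwrite('pics/crop2.png',np.hstack([a,b]))
goto(.612,.303,.101,15)
E
```

```text
shift cm [-0.46, -1.1, 0.46] turn [0.1, 0.0, 0.4] q7 1.1 tcp [0.605, 0.312, 0.152]
```

View pics/crop2.png

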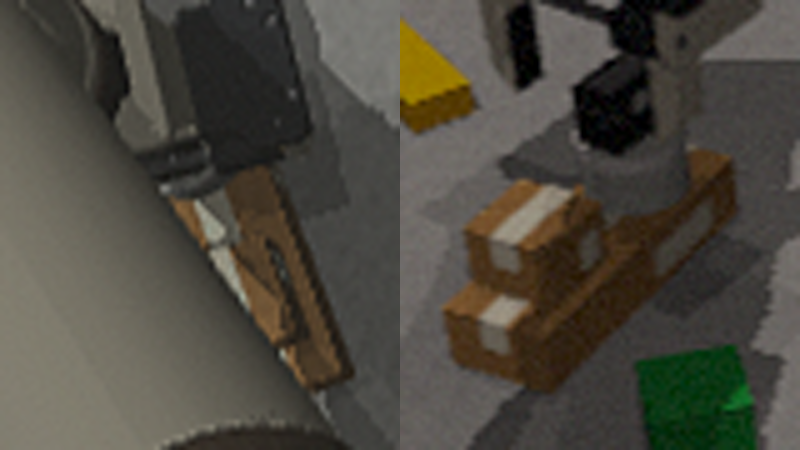

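The side crop shows the case (right panel, 615,105) between the fingers, but the right finger is closer to it, so the gripper sits about 1 cm off to +y. That matches the reading, so I'll let it settle and re-read.

apply_moves:
  motion:
    - {"hand":-1,"translation":[0,0,0],"turn":[0,0,0]}
    - {"hand":-1,"translation":[0,0,0],"turn":[0,0,0]}
    - {"hand":-1,"translation":[0,0,0],"turn":[0,0,0]}

```text
t: 5.15
eef_pos: [0.6056, 0.3108, 0.1524]
tool_rot: [-0.418, 3.112, 0.001]
wrist_force: [0.3, -1.5, 0.6]
width: 0.0918
grip_force: 0.0
```

```bash
python3 - <<'E'
from h import *
for i in range(6):
    goto(.612,.303,.101,15); cap('top')
print(sensors.get_obs()['joint_vel'])
E
```

```text
shift cm [-0.41, -0.92, 0.47] turn [0.0, 0.1, 0.3] q7 1.1 tcp [0.606, 0.311, 0.152]
shift cm [-0.42, -0.91, 0.44] turn [0.0, 0.1, 0.3] q7 1.1 tcp [0.605, 0.311, 0.152]
shift cm [-0.44, -0.91, 0.42] turn [0.0, 0.1, 0.3] q7 1.1 tcp [0.605, 0.311, 0.152]
shift cm [-0.45, -0.9, 0.4] turn [0.0, 0.0, 0.3] q7 1.1 tcp [0.605, 0.311, 0.152]
shift cm [-0.45, -0.9, 0.39] turn [0.0, 0.0, 0.3] q7 1.1 tcp [0.605, 0.311, 0.152]
shift cm [-0.46, -0.91, 0.38] turn [0.0, 0.0, 0.3] q7 1.1 tcp [0.605, 0.311, 0.151]
[-1.45309798e-04  2.24825367e-03  4.37856320e-04 -1.79343308e-05
 -3.12657366e-04 -5.48863942e-05 -9.75102982e-04]
```

apply_moves:
  motion:
    - {"hand":-1,"translation":[-0.4,-0.9,0.3],"turn":[0,0,0]}
    - {"hand":-1,"translation":[-0.4,-0.9,0.3],"turn":[0,0,0]}
    - {"hand":-1,"translation":[-0.4,-0.9,0.3],"turn":[0,0,0]}

```text
t: 5.75
eef_pos: [0.6118, 0.302, 0.1479]
tool_rot: [0.417, -3.113, 0.001]
wrist_force: [0.2, -0.2, 0.4]
width: 0.092
grip_force: 0.0
```

```bash
python3 - <<'E'
from h import *
for i in range(2):
    goto(.612,.303,.101,15); cap('top')
E
```

```text
shift cm [-0.05, 0.09, 0.02] turn [-0.0, -0.0, 0.3] q7 1.11 tcp [0.612, 0.302, 0.148]
shift cm [-0.06, 0.03, 0.04] turn [-0.0, -0.0, 0.3] q7 1.11 tcp [0.611, 0.303, 0.148]
```

apply_moves:
  motion:
    - {"hand":0.2,"translation":[0,0,0],"turn":[0,0,0]}
    - {"hand":0.35,"translation":[0,0,0],"turn":[0,0,0]}
    - {"hand":0.5,"translation":[0,0,0],"turn":[0,0,0]}
    - {"hand":1,"translation":[0,0,0],"turn":[0,0,0]}
    - {"hand":1,"translation":[0,0,0],"turn":[0,0,0]}
  squeeze: 12

```text
t: 6.35
eef_pos: [0.6113, 0.303, 0.1483]
tool_rot: [0.419, -3.113, -0.0]
wrist_force: [0.0, -0.5, -0.1]
width: 0.0566
grip_force: 0.0
```

apply_moves:
  motion:
    - {"hand":1,"translation":[0,0,0],"turn":[0,0,0]}
    - {"hand":1,"translation":[0,0,0],"turn":[0,0,0]}
    - {"hand":1,"translation":[0,0,-0.5],"turn":[0,0,0]}
    - {"hand":1,"translation":[0,0,-2],"turn":[0,0,0]}
    - {"hand":1,"translation":[0,0,-4],"turn":[0,0,0]}

```text
t: 6.85
eef_pos: [0.6107, 0.3027, 0.1885]
tool_rot: [0.419, -3.112, 0.001]
wrist_force: [1.2, -0.3, -0.8]
width: 0.0282
grip_force: 11.9
```

```bash
python3 - <<'E'
from h import *
for i in range(2): cap('side')
c=cap('side');fit('bit_case','box',(.046,.028,.034),.113,.612,.302,15,('side',))
d=c['img']
cv2.imwrite('pics/crop3.png',cv2.resize(d[105:205,195:275],None,fx=5,fy=5,interpolation=cv2.INTER_CUBIC))
goto(.558,-.0385,.12,-15.5); s=sensors.get_obs(); print(s['width'],s['grip_force'])
E
```

```text
missed in side
shift cm [14.16, -31.51, 2.17] turn [-0.0, 0.0, 30.8] q7 1.13 tcp [0.611, 0.303, 0.188]
0.027819135549837865 11.933531016111374
```

View pics/crop3.png

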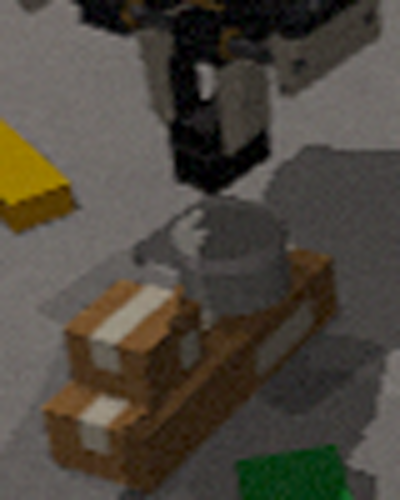

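The crop shows the case held level at about (215,120), with the tin undisturbed below it. Moving it to the small tray.

apply_moves:
  motion:
    - {"hand":1,"translation":[1.6,-3.6,-1],"turn":[0,0,3.5]}
    - {"hand":1,"translation":[3.5,-7.9,-1],"turn":[0,0,8]}
    - {"hand":1,"translation":[5.4,-12.1,-1],"turn":[0,0,14]}
    - {"hand":1,"translation":[7.3,-16.3,-1],"turn":[0,0,20]}
    - {"hand":1,"translation":[9.2,-20.5,-1],"turn":[0,0,26]}

```text
t: 7.6
eef_pos: [0.5756, 0.079, 0.1974]
tool_rot: [-0.299, -3.126, 0.001]
wrist_force: [0.8, 0.1, -1.6]
width: 0.0277
grip_force: 11.9
```

apply_moves:
  motion:
    - {"hand":1,"translation":[0,0,0],"turn":[0,0,0]}
    - {"hand":1,"translation":[0,0,0],"turn":[0,0,0]}
    - {"hand":1,"translation":[0,0,0],"turn":[0,0,0]}

```text
t: 7.9
eef_pos: [0.5766, 0.0823, 0.1979]
tool_rot: [-0.289, -3.128, -0.001]
wrist_force: [-0.2, 0.9, -0.6]
width: 0.028
grip_force: 11.9
```

```bash
python3 - <<'E'
from h import *
goto(.558,-.0385,.05,-15.5)
E
```

```text
shift cm [-0.4, -12.22, 10.11] turn [0.0, -0.0, 4.9] q7 1.05 tcp [0.577, 0.082, 0.198]
```

apply_moves:
  motion:
    - {"hand":1,"translation":[-0.1,-4,0.5],"turn":[0,0,2]}
    - {"hand":1,"translation":[-0.2,-8,2.5],"turn":[0,0,4]}
    - {"hand":1,"translation":[-0.4,-12.2,5],"turn":[0,0,4.9]}
    - {"hand":1,"translation":[-0.4,-12.2,7.5],"turn":[0,0,4.9]}
    - {"hand":1,"translation":[-0.4,-12.2,7.5],"turn":[0,0,4.9]}

```text
t: 8.4
eef_pos: [0.5557, -0.0393, 0.12]
tool_rot: [-0.424, -3.106, -0.0]
wrist_force: [-1.1, -0.2, -0.5]
width: 0.0281
grip_force: 11.9
```

```bash
python3 - <<'E'
from h import *
for i in range(3): c=cap('side')
d=c['img']
cv2.imwrite('pics/crop4.png',cv2.resize(d[190:280,250:370],None,fx=5,fy=5,interpolation=cv2.INTER_CUBIC))
goto(.558,-.0385,.035,-15.5)
E
```

```text
shift cm [0.07, -0.2, 4.23] turn [0.1, 0.0, 0.2] q7 1.17 tcp [0.559, -0.037, 0.124]
```

View pics/crop4.png

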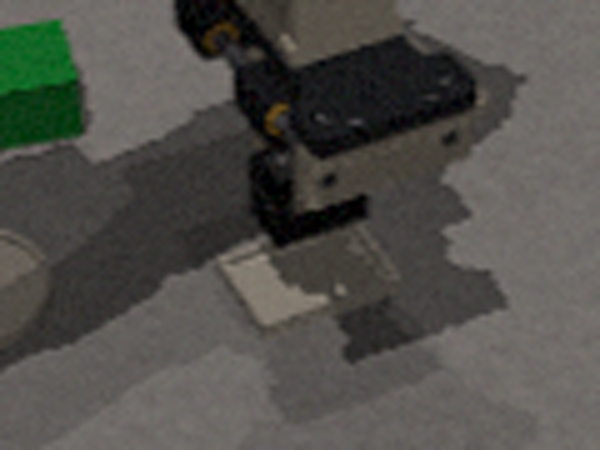

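The crop shows the case at about (310,215), above the small tray and aligned with it. Lowering.

apply_moves:
  motion:
    - {"hand":1,"translation":[0.1,-0.2,1.5],"turn":[0,0,0]}
    - {"hand":1,"translation":[0.1,-0.2,3],"turn":[0,0,0]}
    - {"hand":1,"translation":[0.1,-0.2,3.7],"turn":[0,0,0]}
    - {"hand":1,"translation":[0.1,-0.2,3.9],"turn":[0,0,0]}
    - {"hand":1,"translation":[0.1,-0.2,3.9],"turn":[0,0,0]}

```text
t: 9.05
eef_pos: [0.5584, -0.0396, 0.0859]
tool_rot: [0.422, 3.11, 0.002]
wrist_force: [-1.1, 0.6, 7.6]
width: 0.0278
grip_force: 12.0
```

```bash
python3 - <<'E'
from h import *
goto(.558,-.0385,.034,-15.5);print(sensors.get_obs()['wrist_force'])
E
```

```text
shift cm [0.07, 0.09, 0.52] turn [0.1, 0.2, 0.1] q7 1.15 tcp [0.558, -0.04, 0.086]
[-1.07178007  0.62038877  7.57687588]
```

apply_moves:
  motion:
    - {"hand":0.2,"translation":[0,0,0],"turn":[0,0,0]}
    - {"hand":-0.2,"translation":[0,0,0],"turn":[0,0,0]}
    - {"hand":-0.2,"translation":[0,0,0],"turn":[0,0,0]}
    - {"hand":-0.2,"translation":[0,0,-1],"turn":[0,0,0]}
    - {"hand":-0.2,"translation":[0,0,-4],"turn":[0,0,0]}

```text
t: 9.55
eef_pos: [0.5544, -0.0412, 0.1226]
tool_rot: [-0.424, -3.107, 0.0]
wrist_force: [-0.5, -0.4, 0.8]
width: 0.0546
grip_force: 0.0
```

apply_moves:
  motion:
    - {"hand":-1,"translation":[0,0,-4],"turn":[0,0,0]}
    - {"hand":-1,"translation":[0,4,-8],"turn":[0,0,-8]}
    - {"hand":-1,"translation":[0,8,-9],"turn":[0,0,-16]}
    - {"hand":-1,"translation":[0,12,-9],"turn":[0,0,-24]}
    - {"hand":-1,"translation":[0,12,-9],"turn":[0,0,-24]}

```text
t: 10.05
eef_pos: [0.5899, 0.0823, 0.2166]
tool_rot: [-0.25, 3.127, 0.008]
wrist_force: [-1.2, 0.3, -0.4]
width: 0.0894
grip_force: 0.0
```

```bash
python3 - <<'E'
from h import *
fit('bit_case','box',(.046,.028,.034),.005,.558,-.0385,-15.5)
fit('round_tin','cyl',(.058,.058,.036),.036,.614,.301,0)
fit('square_carton','box',(.05,.05,.036),.036,.534,.272,20)
fit('long_carton','box',(.18,.062,.036),.0,.577,.284,21)
goto(.615,.302,.1,20)
E
```

```text
bit_case [560.8, -40.4, -13.3] 1-IoU 0.156
bit_case [559.1, -39.1, -23.8] 1-IoU 0.234
bit_case [560.4, -40.0, -7.6] 1-IoU 0.208
round_tin [612.9, 303.1, 0.2] 1-IoU 0.159
round_tin [617.4, 307.3, 5.8] 1-IoU 0.096
round_tin [615.4, 304.7, 2.5] 1-IoU 0.143
square_carton [530.7, 271.9, 25.0] 1-IoU 0.124
square_carton [532.5, 273.7, 27.2] 1-IoU 0.138
square_carton [531.1, 272.4, 25.7] 1-IoU 0.134
long_carton [572.3, 286.3, 22.1] 1-IoU 0.523
long_carton [575.4, 288.1, 22.2] 1-IoU 0.433
long_carton [572.4, 286.7, 22.2] 1-IoU 0.479
shift cm [-5.92, 22.14, 6.77] turn [0.0, 0.0, -11.6] q7 1.37 tcp [0.589, 0.074, 0.214]
```

apply_moves:
  motion:
    - {"hand":-1,"translation":[-1.2,4.4,0],"turn":[0,0,-3]}
    - {"hand":-1,"translation":[-2.4,8.9,0],"turn":[0,0,-6]}
    - {"hand":-1,"translation":[-3.6,13.3,0.5],"turn":[0,0,-9]}
    - {"hand":-1,"translation":[-4.8,17.7,1],"turn":[0,0,-11.6]}
    - {"hand":-1,"translation":[-5.9,22.1,2],"turn":[0,0,-11.6]}

```text
t: 11.35
eef_pos: [0.6155, 0.3034, 0.1949]
tool_rot: [-0.547, 3.092, 0.001]
wrist_force: [1.1, 0.3, -0.3]
width: 0.092
grip_force: 0.0
```

apply_moves:
  motion:
    - {"hand":-1,"translation":[0,0,0],"turn":[0,0,0]}
    - {"hand":-1,"translation":[0,0,0],"turn":[0,0,0]}
    - {"hand":-1,"translation":[0,0,0],"turn":[0,0,0]}

```text
t: 11.65
eef_pos: [0.6152, 0.2999, 0.1941]
tool_rot: [0.544, -3.094, 0.002]
wrist_force: [0.4, -0.1, 0.5]
width: 0.0917
grip_force: 0.0
```

```bash
python3 - <<'E'
from h import *
goto(.614,.303,.065,20)
E
```

```text
shift cm [0.01, 0.35, 8.24] turn [-0.1, -0.0, -0.0] q7 1.2 tcp [0.615, 0.3, 0.194]
```

apply_moves:
  motion:
    - {"hand":-1,"translation":[0,0.3,3],"turn":[0,0,0]}
    - {"hand":-1,"translation":[0,0.3,6],"turn":[0,0,0]}
    - {"hand":-1,"translation":[0,0.3,7.7],"turn":[0,0,0]}
    - {"hand":-1,"translation":[0,0.3,8.2],"turn":[0,0,0]}
    - {"hand":-1,"translation":[0,0.3,8.2],"turn":[0,0,0]}

```text
t: 12.15
eef_pos: [0.614, 0.3032, 0.1121]
tool_rot: [0.544, -3.093, 0.001]
wrist_force: [0.3, 0.6, -0.1]
width: 0.0915
grip_force: 0.0
```

apply_moves:
  motion:
    - {"hand":-0.4,"translation":[0,0,0],"turn":[0,0,0]}
    - {"hand":-0.2,"translation":[0,0,0],"turn":[0,0,0]}
    - {"hand":0,"translation":[0,0,0],"turn":[0,0,0]}
    - {"hand":0.5,"translation":[0,0,0],"turn":[0,0,0]}
    - {"hand":1,"translation":[0,0,0],"turn":[0,0,0]}
  squeeze: 20

```text
t: 12.65
eef_pos: [0.6141, 0.3043, 0.1128]
tool_rot: [-0.546, 3.093, -0.0]
wrist_force: [-0.7, 0.6, 3.5]
width: 0.0565
grip_force: 20.4
```

apply_moves:
  motion:
    - {"hand":1,"translation":[0,0,0],"turn":[0,0,0]}
    - {"hand":1,"translation":[0,0,0],"turn":[0,0,0]}
    - {"hand":1,"translation":[0,0,0],"turn":[0,0,0]}
  squeeze: 20

```text
t: 12.95
eef_pos: [0.6141, 0.3043, 0.1128]
tool_rot: [-0.546, 3.093, -0.0]
wrist_force: [-0.6, -0.7, 4.8]
width: 0.0567
grip_force: 20.0
```

```bash
python3 - <<'E'
from h import *
c=cap('side');t=cap('top')
a=cv2.resize(c['img'][115:215,195:275],None,fx=5,fy=5,interpolation=cv2.INTER_CUBIC)
b=cv2.resize(t['img'][160:260,145:225],None,fx=5,fy=5,interpolation=cv2.INTER_CUBIC)
cv2.imwrite('pics/crop5.png',np.hstack([a,b]))
fit('round_tin','cyl',(.058,.058,.036),.036,.614,.301,0)
E
```

```text
missed in top
round_tin [608.4, 304.5, -1.5] 1-IoU 0.289
```

View pics/crop5.png

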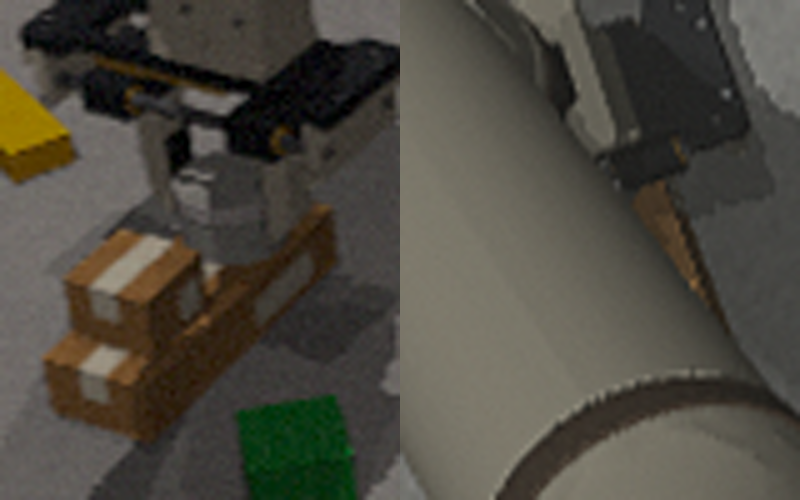

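The crop shows the tin at about (235,205), upright between both fingers, with the square carton undisturbed. Lifting.

apply_moves:
  motion:
    - {"hand":1,"translation":[0,0,-0.5],"turn":[0,0,0]}
    - {"hand":1,"translation":[0,0,-1.5],"turn":[0,0,0]}
    - {"hand":1,"translation":[0,0,-4],"turn":[0,0,0]}
    - {"hand":1,"translation":[0,0,-7],"turn":[0,0,0]}
    - {"hand":1,"translation":[0,0,-7],"turn":[0,0,0]}
  squeeze: 25

```text
t: 13.75
eef_pos: [0.616, 0.3063, 0.1874]
tool_rot: [-0.545, 3.086, 0.005]
wrist_force: [0.4, 0.0, -2.7]
width: 0.0566
grip_force: 25.0
```

```bash
python3 - <<'E'
from h import *
c=cap('side')
a=cv2.resize(c['img'][85:205,195:285],None,fx=5,fy=5,interpolation=cv2.INTER_CUBIC)
cv2.imwrite('pics/crop6.png',a)
s=sensors.get_obs();print(s['width'],s['grip_force'],s['wrist_force'])
goto(.437,.06,.12,0)
E
```

```text
0.056264157824865796 24.998909533023834 [ 0.23007983 -0.01213022 -3.22265488]
shift cm [25.15, -16.96, 1.69] turn [0.1, 0.3, 20.0] q7 1.19 tcp [0.615, 0.305, 0.185]
```

View pics/crop6.png

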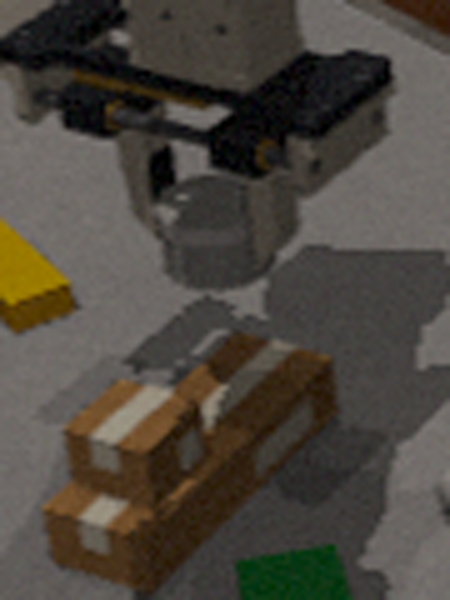

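The crop shows the tin held level at about (220,235), possibly a little off the pad centre towards -x. I'll measure that offset now.

```bash
python3 - <<'E'
from h import *
c=cap('side')
s=sensors.get_obs();R0=R.from_rotvec(s['tool_rot']);e=s['eef_pos']
zb=e[2]-.047-.0298
for px,z in (((239,138.8),zb),((238.6,126),zb+.036)):
    p=ray(c,[px],z)[0]; print(np.round(p,4), 'tool-frame mm',np.round(R0.inv().apply(p-e)*1000,1))
# width px check
p=ray(c,[(195+163/5,85+265/5)],zb)[0];print(p)
E
```

```text
[0.6166 0.3059 0.1063] tool-frame mm [-2.8  0.2 76.8]
[0.6206 0.3063 0.1423] tool-frame mm [-6.7 -0.8 40.8]
[0.59741667 0.32976902 0.10627731]
```

apply_moves:
  motion:
    - {"hand":1,"translation":[3,-2,0],"turn":[0,0,0]}
    - {"hand":1,"translation":[7,-4.7,0],"turn":[0,0,0]}
    - {"hand":1,"translation":[11,-7.4,0],"turn":[0,0,0]}
    - {"hand":1,"translation":[15,-10,0],"turn":[0,0,0]}
    - {"hand":1,"translation":[18,-12,0],"turn":[0,0,0]}

```text
t: 14.35
eef_pos: [0.4824, 0.1268, 0.1805]
tool_rot: [0.543, -3.089, 0.002]
wrist_force: [0.5, -0.2, -2.9]
width: 0.0562
grip_force: 25.0
```

apply_moves:
  motion:
    - {"hand":1,"translation":[0,0,0],"turn":[0,0,0]}
    - {"hand":1,"translation":[3,-2,1],"turn":[0,0,0]}
    - {"hand":1,"translation":[7.2,-4.8,2],"turn":[0,0,0]}
    - {"hand":1,"translation":[7.2,-4.8,3],"turn":[0,0,0]}
    - {"hand":1,"translation":[7.2,-4.8,3],"turn":[0,0,0]}

```text
t: 14.85
eef_pos: [0.4326, 0.059, 0.1506]
tool_rot: [0.542, -3.09, -0.0]
wrist_force: [0.2, 0.0, -2.5]
width: 0.0568
grip_force: 25.0
```

```bash
python3 - <<'E'
from h import *
c=cap('side');c=cap('side')
a=cv2.resize(c['img'][180:270,190:310],None,fx=5,fy=5,interpolation=cv2.INTER_CUBIC)
cv2.imwrite('pics/crop7.png',a)
goto(.4335,.059,.035,20); s=sensors.get_obs(); print(s['wrist_force'],s['width'])
E
```

```text
shift cm [0.24, -0.16, 7.05] turn [0.1, 0.0, 0.1] q7 1.5 tcp [0.435, 0.061, 0.152]
[ 0.51636029  0.88496956 -1.95753552] 0.056687146266131985
```

View pics/crop7.png

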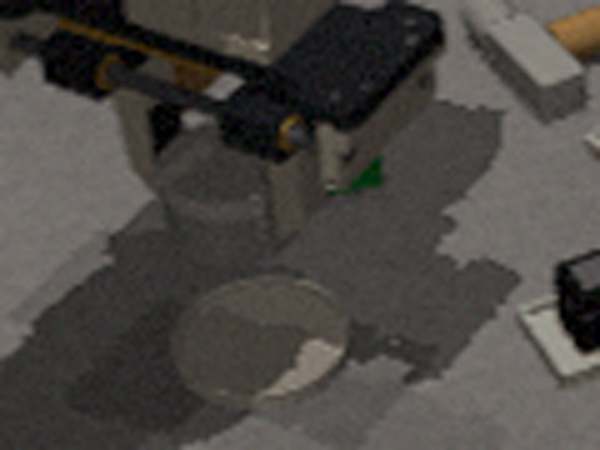

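The crop shows the tin upright at about (220,205), above and behind the round tray at (262,342); the case sits in the small tray at right. I'll compute the offset.

```bash
python3 - <<'E'
from h import *
c=cap('side');s=sensors.get_obs();e=s['eef_pos'];R0=R.from_rotvec(s['tool_rot'])
for y in(245,252,260):
    p=ray(c,[(190+220/5,180+y/5)],e[2]-.0768)[0]; print(p,R0.inv().apply(p-e)*1000)
t=ray(c,[(190+262/5,180+342/5)],.007)[0];print('tray',t)
q=proj(c,np.array([[.437,.06,e[2]-.0768],[.437,.06,.007]]));print((q-[190,180])*5)
fit('round_tin','cyl',(.058,.058,.036),e[2]-.0768,.437,.06,0,('side',))
E
```

```text
[0.42172383 0.05215572 0.07573846] [16.41998047 -4.1269809  76.77487479]
[0.41913061 0.04839264 0.07573846] [20.14919555 -6.76865599 76.76775715]
[0.41618734 0.04412157 0.07573846] [24.38182719 -9.76693775 76.75967867]
tray [0.43674746 0.05546907 0.007     ]
[[238.90934087 220.32380131]
 [256.6020238  336.64472582]]
round_tin [435.0, 64.7, 1.2] 1-IoU 0.34
```

apply_moves:
  motion:
    - {"hand":1,"translation":[0.1,-0.2,2.5],"turn":[0,0,0]}
    - {"hand":1,"translation":[0.1,-0.2,5],"turn":[0,0,0]}
    - {"hand":1,"translation":[0.1,-0.2,6],"turn":[0,0,0]}
    - {"hand":1,"translation":[0.1,-0.2,6.5],"turn":[0,0,0]}
    - {"hand":1,"translation":[0.1,-0.2,6.7],"turn":[0,0,0]}

```text
t: 15.6
eef_pos: [0.4347, 0.0586, 0.0853]
tool_rot: [-0.548, 3.093, 0.0]
wrist_force: [-0.4, -0.6, -2.7]
width: 0.0564
grip_force: 25.0
```

```bash
python3 - <<'E'
from h import *
c=cap('side');c=cap('side')
a=cv2.resize(c['img'][190:270,200:300],None,fx=6,fy=6,interpolation=cv2.INTER_CUBIC)
cv2.imwrite('pics/crop8.png',a)
goto(.4345,.059,.034,20); s=sensors.get_obs(); print(s['wrist_force'],s['width'])
E
```

```text
shift cm [0.01, 0.08, 0.51] turn [-0.0, 0.1, 0.1] q7 1.41 tcp [0.435, 0.058, 0.086]
[ 0.00398367 -0.74770371 -2.50617626] 0.05637337470649282
```

View pics/crop8.png

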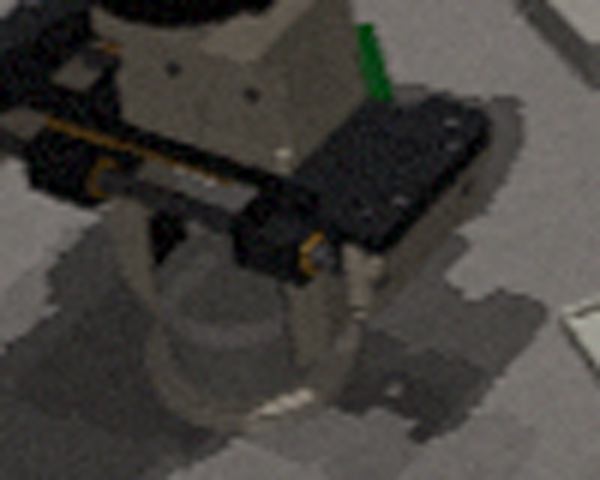

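The crop shows the tin at about (235,330), inside the round tray's ring with a margin at front and left. Touching down.

apply_moves:
  motion:
    - {"hand":1,"translation":[0,0,0.2],"turn":[0,0,0]}
    - {"hand":1,"translation":[0,0,0.35],"turn":[0,0,0]}
    - {"hand":1,"translation":[0,0,0.35],"turn":[0,0,0]}

```text
t: 16.0
eef_pos: [0.4345, 0.0579, 0.082]
tool_rot: [-0.546, 3.093, -0.0]
wrist_force: [-0.3, -0.4, -2.1]
width: 0.0564
grip_force: 25.0
```

apply_moves:
  motion:
    - {"hand":1,"translation":[0,0,0.1],"turn":[0,0,0]}
    - {"hand":1,"translation":[0,0,0.2],"turn":[0,0,0]}
    - {"hand":1,"translation":[0,0,0.2],"turn":[0,0,0]}

```text
t: 16.3
eef_pos: [0.4345, 0.058, 0.0816]
tool_rot: [-0.547, 3.093, -0.002]
wrist_force: [-7.2, -1.5, 24.9]
width: 0.0564
grip_force: 25.0
```

apply_moves:
  motion:
    - {"hand":1,"translation":[0,0,-0.1],"turn":[0,0,0]}
    - {"hand":-0.4,"translation":[0,0,-0.1],"turn":[0,0,0]}
    - {"hand":-0.8,"translation":[0,0,-0.1],"turn":[0,0,0]}
    - {"hand":-0.9,"translation":[0,0,-0.1],"turn":[0,0,0]}
    - {"hand":-0.9,"translation":[0,0,-2],"turn":[0,0,0]}

```text
t: 16.8
eef_pos: [0.4329, 0.0578, 0.0984]
tool_rot: [0.546, -3.09, -0.001]
wrist_force: [-0.0, -1.0, 0.0]
width: 0.0835
grip_force: 0.0
```

apply_moves:
  motion:
    - {"hand":-1,"translation":[0,0,-4],"turn":[0,0,0]}
    - {"hand":-1,"translation":[0,0,-9],"turn":[0,0,0]}
    - {"hand":-1,"translation":[-3,4,-10],"turn":[0,0,0]}
    - {"hand":-1,"translation":[-6,8,-10],"turn":[0,0,0]}
    - {"hand":-1,"translation":[-6,8,-10],"turn":[0,0,0]}

```text
t: 17.3
eef_pos: [0.4652, 0.1609, 0.2017]
tool_rot: [-0.556, 3.085, 0.008]
wrist_force: [-0.9, -0.3, 0.1]
width: 0.0918
grip_force: 0.0
```

```bash
python3 - <<'E'
from h import *
fit('round_tin','cyl',(.058,.058,.036),.005,.437,.06,0)
fit('square_carton','box',(.05,.05,.036),.036,.531,.272,22)
fit('long_carton','box',(.18,.062,.036),.0,.572,.286,21)
t=cap('top')['img'];c=cap('side')['img']
f=lambda i:cv2.resize(i,(400,480),interpolation=cv2.INTER_CUBIC)
cv2.imwrite('pics/crop9.png',np.hstack([f(t[165:261,145:225]),f(c[135:231,200:280])]))
goto(.531,.273,.1,21)
E
```

```text
missed in top
round_tin [435.3, 60.2, -1.5] 1-IoU 0.082
square_carton [559.9, 287.9, 59.4] 1-IoU 0.951
square_carton [532.1, 279.5, 40.5] 1-IoU 0.295
square_carton [533.0, 277.4, 36.9] 1-IoU 0.627
missed in top
long_carton [578.4, 291.9, 21.5] 1-IoU 0.564
shift cm [-10.45, 8.92, 5.32] turn [-0.0, 0.0, -1.0] q7 1.34 tcp [0.463, 0.153, 0.2]
```

View pics/crop9.png

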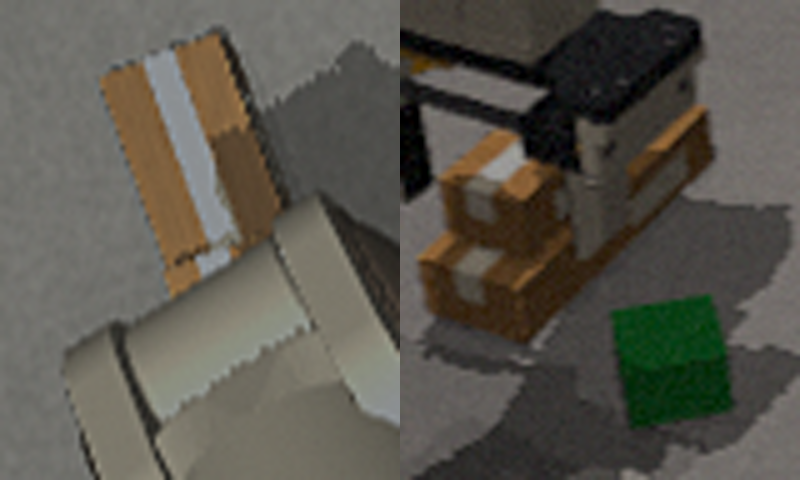

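The left panel shows the long carton clear where the tin stood; in the right panel the square carton at (500,200) is undisturbed.

```bash
python3 - <<'E'
from h import *
c=cap('top');d=cap('side')
def r(c,off,pts,z): 
    p=ray(c,[(off[0]+u/5,off[1]+v/5) for u,v in pts],z)[:,:2]*1000; print(np.round(p.mean(0),1))
    for i in range(len(p)): e=p[i]-p[i-1]; print(np.round([np.hypot(*e),np.degrees(np.arctan2(e[1],e[0]))%90],1).tolist())
r(c,(145,165),[(170,262),(265,233),(305,335),(200,370)],.072)
r(d,(195,125),[(70,228),(130,180),(207,205),(152,258)],.072)
goto(.531,.273,.1,20)
E
```

```text
[530.3 268.4]
[53.2, 17.5]
[46.1, 17.5]
[52.2, 23.0]
[51.0, 18.8]
[535.2 265.9]
[52.2, 17.1]
[48.4, 18.8]
[48.6, 18.8]
[50.1, 22.9]
shift cm [-10.45, 8.9, 5.32] turn [-0.0, 0.0, 0.0] q7 1.34 tcp [0.463, 0.154, 0.2]
```

apply_moves:
  motion:
    - {"hand":-1,"translation":[-3,2.5,0],"turn":[0,0,0.5]}
    - {"hand":-1,"translation":[-6.5,5.5,0],"turn":[0,0,0.5]}
    - {"hand":-1,"translation":[-10.4,8.6,0],"turn":[0,0,0.5]}
    - {"hand":-1,"translation":[-10.4,8.6,1],"turn":[0,0,0.5]}
    - {"hand":-1,"translation":[-10.4,8.6,1],"turn":[0,0,0.5]}

```text
t: 18.6
eef_pos: [0.5305, 0.271, 0.1882]
tool_rot: [0.536, -3.093, 0.0]
wrist_force: [-0.5, -0.5, -0.6]
width: 0.0921
grip_force: 0.0
```

```bash
python3 - <<'E'
from h import *
cap('top');goto(.532,.270,.065,19.5)
E
```

```text
shift cm [-0.18, -0.0, 7.68] turn [-0.0, -0.2, 0.1] q7 1.14 tcp [0.53, 0.27, 0.189]
```

apply_moves:
  motion:
    - {"hand":-1,"translation":[-0.2,0,3],"turn":[0,0,0]}
    - {"hand":-1,"translation":[-0.2,0,6],"turn":[0,0,0]}
    - {"hand":-1,"translation":[-0.2,0,7.2],"turn":[0,0,0]}
    - {"hand":-1,"translation":[-0.2,0,7.6],"turn":[0,0,0]}
    - {"hand":-1,"translation":[-0.2,0,7.6],"turn":[0,0,0]}

```text
t: 19.15
eef_pos: [0.5334, 0.2702, 0.1141]
tool_rot: [0.532, -3.096, 0.0]
wrist_force: [0.4, -0.4, 0.1]
width: 0.0919
grip_force: 0.0
```

apply_moves:
  motion:
    - {"hand":-0.4,"translation":[0,0,0],"turn":[0,0,0]}
    - {"hand":-0.2,"translation":[0,0,0],"turn":[0,0,0]}
    - {"hand":0,"translation":[0,0,0],"turn":[0,0,0]}
    - {"hand":0.5,"translation":[0,0,0],"turn":[0,0,0]}
    - {"hand":1,"translation":[0,0,0],"turn":[0,0,0]}
  squeeze: 15

```text
t: 19.65
eef_pos: [0.5335, 0.2709, 0.1141]
tool_rot: [-0.533, 3.096, 0.0]
wrist_force: [-0.4, -0.2, 0.8]
width: 0.0564
grip_force: 0.0
```

apply_moves:
  motion:
    - {"hand":1,"translation":[0,0,0],"turn":[0,0,0]}
    - {"hand":1,"translation":[0,0,0],"turn":[0,0,0]}
    - {"hand":1,"translation":[0,0,0],"turn":[0,0,0]}

```text
t: 19.95
eef_pos: [0.5335, 0.271, 0.114]
tool_rot: [-0.533, 3.096, 0.0]
wrist_force: [0.2, 0.7, 1.2]
width: 0.0503
grip_force: 14.9
```

apply_moves:
  motion:
    - {"hand":1,"translation":[0,0,-0.5],"turn":[0,0,0]}
    - {"hand":1,"translation":[0,0,-1.5],"turn":[0,0,0]}
    - {"hand":1,"translation":[0,0,-4],"turn":[0,0,0]}
    - {"hand":1,"translation":[0,0,-7],"turn":[0,0,0]}
    - {"hand":1,"translation":[0,0,-7],"turn":[0,0,0]}

```text
t: 20.45
eef_pos: [0.5358, 0.2724, 0.1886]
tool_rot: [-0.532, 3.089, 0.003]
wrist_force: [0.3, 1.0, -0.8]
width: 0.0499
grip_force: 14.9
```

```bash
python3 - <<'E'
from h import *
cap('side');s=sensors.get_obs();print(s['width'],s['grip_force'],s['wrist_force'])
goto(.669,.029,.12,-2)
fit('long_carton','box',(.18,.062,.036),.0,.572,.286,21,('side',))
E
```

```text
0.050484219581826195 14.937524199485779 [ 0.08635566  0.65317679 -1.93436639]
shift cm [-4.52, -27.35, 2.0] turn [0.1, 0.3, 21.5] q7 1.14 tcp [0.535, 0.272, 0.187]
long_carton [577.1, 292.9, 21.3] 1-IoU 0.097
```

apply_moves:
  motion:
    - {"hand":1,"translation":[-0.5,-3,-0.5],"turn":[0,0,2]}
    - {"hand":1,"translation":[-1.1,-7,-0.5],"turn":[0,0,6]}
    - {"hand":1,"translation":[-1.8,-11,-0.5],"turn":[0,0,10]}
    - {"hand":1,"translation":[-2.5,-15,-0.5],"turn":[0,0,15]}
    - {"hand":1,"translation":[-3.1,-19,-0.5],"turn":[0,0,20]}

```text
t: 21.1
eef_pos: [0.6258, 0.1003, 0.1872]
tool_rot: [-0.018, -3.139, 0.001]
wrist_force: [-0.2, 0.2, -0.7]
width: 0.0498
grip_force: 14.9
```

apply_moves:
  motion:
    - {"hand":1,"translation":[0,0,0],"turn":[0,0,0]}
    - {"hand":1,"translation":[0,0,0],"turn":[0,0,0]}

```text
t: 21.3
eef_pos: [0.6257, 0.1, 0.1871]
tool_rot: [-0.017, -3.139, 0.001]
wrist_force: [-0.1, 1.1, -0.7]
width: 0.0503
grip_force: 14.9
```

```bash
python3 - <<'E'
from h import *
cap('top');goto(.669,.029,.036,-2)
E
```

```text
shift cm [-4.48, -7.28, 10.45] turn [0.0, -0.2, 1.5] q7 1.16 tcp [0.625, 0.102, 0.187]
```

apply_moves:
  motion:
    - {"hand":1,"translation":[-2.2,-3.6,0],"turn":[0,0,1]}
    - {"hand":1,"translation":[-4.5,-7.3,1],"turn":[0,0,1.5]}
    - {"hand":1,"translation":[-4.5,-7.3,4],"turn":[0,0,1.5]}
    - {"hand":1,"translation":[-4.5,-7.3,7.5],"turn":[0,0,1.5]}
    - {"hand":1,"translation":[-4.5,-7.3,7.5],"turn":[0,0,1.5]}

```text
t: 21.85
eef_pos: [0.6657, 0.0302, 0.1079]
tool_rot: [-0.05, -3.13, -0.001]
wrist_force: [-2.0, -0.2, -1.7]
width: 0.0502
grip_force: 14.9
```

```bash
python3 - <<'E'
from h import *
c=cap('side');c=cap('side')
cv2.imwrite('pics/crop10.png',cv2.resize(c['img'][160:240,270:370],None,fx=6,fy=6,interpolation=cv2.INTER_CUBIC))
goto(.669,.029,.036,-2)
e=sensors.get_obs()['eef_pos']; q=proj(c,model('box',(.05,.05,.036),e[2]-.078,e[0],e[1],-2));print(((q-[270,160])*6).round().tolist())
E
```

```text
shift cm [0.02, -0.19, 3.04] turn [0.1, -0.2, 0.2] q7 1.24 tcp [0.669, 0.031, 0.113]
[[344.0, 185.0], [426.0, 241.0], [331.0, 293.0], [250.0, 234.0], [344.0, 113.0], [427.0, 169.0], [330.0, 220.0], [248.0, 162.0]]
```

View pics/crop10.png

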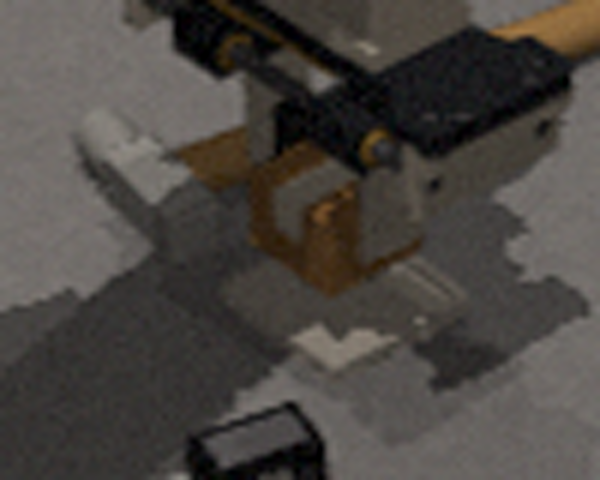

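The crop shows the square carton held level, its lower front corner at (332,295) matching the predicted (331,293), centred over the square tray. Hammer untouched. Lowering.

apply_moves:
  motion:
    - {"hand":1,"translation":[0,-0.2,1.2],"turn":[0,0,0]}
    - {"hand":1,"translation":[0,-0.2,2.2],"turn":[0,0,0]}
    - {"hand":1,"translation":[0,-0.2,2.7],"turn":[0,0,0]}
    - {"hand":1,"translation":[0,-0.2,2.7],"turn":[0,0,0]}

```text
t: 22.35
eef_pos: [0.6699, 0.0267, 0.0861]
tool_rot: [-0.054, -3.14, 0.0]
wrist_force: [0.5, 1.1, -1.8]
width: 0.05
grip_force: 14.9
```

apply_moves:
  motion:
    - {"hand":1,"translation":[0,0,0.1],"turn":[0,0,0]}
    - {"hand":1,"translation":[0,0,0.2],"turn":[0,0,0]}
    - {"hand":1,"translation":[0,0,0.2],"turn":[0,0,0]}

```text
t: 22.65
eef_pos: [0.6707, 0.0267, 0.0851]
tool_rot: [0.054, 3.141, 0.0]
wrist_force: [0.8, -0.3, -0.8]
width: 0.0499
grip_force: 14.9
```

apply_moves:
  motion:
    - {"hand":1,"translation":[0,0,0.1],"turn":[0,0,0]}
    - {"hand":1,"translation":[0,0,0.15],"turn":[0,0,0]}
    - {"hand":1,"translation":[0,0,0.15],"turn":[0,0,0]}

```text
t: 22.95
eef_pos: [0.6705, 0.0268, 0.0833]
tool_rot: [-0.054, -3.141, -0.0]
wrist_force: [-0.3, -0.8, -1.3]
width: 0.0501
grip_force: 14.9
```

apply_moves:
  motion:
    - {"hand":1,"translation":[0,0,0.1],"turn":[0,0,0]}
    - {"hand":1,"translation":[0,0,0.1],"turn":[0,0,0]}

```text
t: 23.15
eef_pos: [0.6706, 0.0268, 0.083]
tool_rot: [0.054, 3.141, -0.0]
wrist_force: [-2.4, -0.5, 5.3]
width: 0.05
grip_force: 14.9
```

Contact. Release with a partial opening, because the hammer head is nearby.

apply_moves:
  motion:
    - {"hand":-0.25,"translation":[0,0,0],"turn":[0,0,0]}
    - {"hand":-0.4,"translation":[0,0,0],"turn":[0,0,0]}
    - {"hand":-0.4,"translation":[0,0,0],"turn":[0,0,0]}
    - {"hand":-0.4,"translation":[0,0,-1],"turn":[0,0,0]}
    - {"hand":-0.4,"translation":[0,0,-4],"turn":[0,0,0]}

```text
t: 23.65
eef_pos: [0.6681, 0.0265, 0.1199]
tool_rot: [-0.054, -3.135, 0.001]
wrist_force: [0.7, 1.0, -0.3]
width: 0.0645
grip_force: 0.0
```

apply_moves:
  motion:
    - {"hand":-0.4,"translation":[0,0,-4],"turn":[0,0,0]}
    - {"hand":-1,"translation":[0,0,-8],"turn":[0,0,0]}
    - {"hand":-1,"translation":[0.8,4.3,-8],"turn":[0,0,-4]}
    - {"hand":-1,"translation":[1.8,9,-8],"turn":[0,0,-12]}
    - {"hand":-1,"translation":[1.8,9,-8],"turn":[0,0,-16]}

```text
t: 24.15
eef_pos: [0.6535, 0.1282, 0.2046]
tool_rot: [-0.408, 3.113, 0.011]
wrist_force: [-0.6, 1.5, -0.7]
width: 0.09
grip_force: 0.0
```

```bash
python3 - <<'E'
from h import *
cap('top')
fit('long_carton','box',(.18,.062,.036),.0,.574,.288,21)
fit('square_carton','box',(.05,.05,.036),.005,.669,.029,-2)
print(rect('top','long_carton',.036)[:1])
goto(.574,.288,.08,21)
E
```

```text
long_carton [573.0, 286.7, 22.0] 1-IoU 0.071
long_carton [574.3, 288.1, 23.2] 1-IoU 0.062
long_carton [574.0, 287.3, 22.5] 1-IoU 0.068
square_carton [670.5, 22.1, 1.5] 1-IoU 0.411
square_carton [670.2, 27.3, -10.4] 1-IoU 0.122
square_carton [669.7, 26.3, 4.1] 1-IoU 0.272
[(0.87, [572.1, 284.0, 185.3, 68.2, 22.0])]
shift cm [3.8, 18.61, 7.55] turn [-0.0, -0.0, -7.1] q7 1.38 tcp [0.656, 0.117, 0.202]
```

apply_moves:
  motion:
    - {"hand":-1,"translation":[0.9,4.5,0],"turn":[0,0,-3]}
    - {"hand":-1,"translation":[1.8,9,1],"turn":[0,0,-6]}
    - {"hand":-1,"translation":[2.8,13.5,2],"turn":[0,0,-8]}
    - {"hand":-1,"translation":[3.8,18.5,3],"turn":[0,0,-8]}
    - {"hand":-1,"translation":[3.8,18.5,4],"turn":[0,0,-8]}

```text
t: 25.2
eef_pos: [0.5687, 0.2973, 0.1629]
tool_rot: [0.617, -3.08, -0.011]
wrist_force: [-0.6, 0.3, 0.6]
width: 0.0916
grip_force: 0.0
```

apply_moves:
  motion:
    - {"hand":-1,"translation":[0,0,0],"turn":[0,0,0]}
    - {"hand":-1,"translation":[0,0,0],"turn":[0,0,0]}

```text
t: 25.4
eef_pos: [0.5747, 0.286, 0.1621]
tool_rot: [0.598, -3.084, 0.002]
wrist_force: [0.3, -0.6, 0.2]
width: 0.0913
grip_force: 0.0
```

```bash
python3 - <<'E'
from h import *
cap('top');goto(.574,.287,.028,22)
E
```

```text
shift cm [0.07, 0.2, 8.78] turn [-0.1, 0.0, -0.1] q7 1.18 tcp [0.575, 0.286, 0.163]
```

apply_moves:
  motion:
    - {"hand":-1,"translation":[0.1,0.2,3],"turn":[0,0,0]}
    - {"hand":-1,"translation":[0.1,0.2,6],"turn":[0,0,0]}
    - {"hand":-1,"translation":[0.1,0.2,8.2],"turn":[0,0,0]}
    - {"hand":-1,"translation":[0.1,0.2,8.7],"turn":[0,0,0]}
    - {"hand":-1,"translation":[0.1,0.2,8.7],"turn":[0,0,0]}

```text
t: 25.95
eef_pos: [0.5729, 0.2874, 0.075]
tool_rot: [0.596, -3.084, 0.001]
wrist_force: [-0.4, 0.7, -0.2]
width: 0.0918
grip_force: 0.0
```

apply_moves:
  motion:
    - {"hand":-0.6,"translation":[0,0,0],"turn":[0,0,0]}
    - {"hand":-0.4,"translation":[0,0,0],"turn":[0,0,0]}
    - {"hand":0,"translation":[0,0,0],"turn":[0,0,0]}
    - {"hand":1,"translation":[0,0,0],"turn":[0,0,0]}
    - {"hand":1,"translation":[0,0,0],"turn":[0,0,0]}
  squeeze: 35

```text
t: 26.45
eef_pos: [0.5733, 0.2881, 0.0763]
tool_rot: [-0.599, 3.082, -0.002]
wrist_force: [-0.6, -3.1, 5.6]
width: 0.0622
grip_force: 35.0
```

apply_moves:
  motion:
    - {"hand":1,"translation":[0,0,0],"turn":[0,0,0]}
    - {"hand":1,"translation":[0,0,0],"turn":[0,0,0]}
    - {"hand":1,"translation":[0,0,-0.5],"turn":[0,0,0]}
    - {"hand":1,"translation":[0,0,-1.5],"turn":[0,0,0]}
    - {"hand":1,"translation":[0,0,-1.5],"turn":[0,0,0]}

```text
t: 26.95
eef_pos: [0.5724, 0.29, 0.0916]
tool_rot: [-0.601, 3.082, 0.002]
wrist_force: [-0.3, 0.3, -2.6]
width: 0.0622
grip_force: 35.0
```

apply_moves:
  motion:
    - {"hand":1,"translation":[0,0,-2],"turn":[0,0,0]}
    - {"hand":1,"translation":[0,0,-5],"turn":[0,0,0]}
    - {"hand":1,"translation":[0,0,-8],"turn":[0,0,0]}
    - {"hand":1,"translation":[0,0,-10],"turn":[0,0,0]}
    - {"hand":1,"translation":[0,0,-10],"turn":[0,0,0]}

```text
t: 27.45
eef_pos: [0.5737, 0.2906, 0.1937]
tool_rot: [-0.6, 3.078, 0.003]
wrist_force: [0.5, 1.0, -3.1]
width: 0.0616
grip_force: 35.0
```

```bash
python3 - <<'E'
from h import *
cap('side');s=sensors.get_obs();print(s['wrist_force'],s['moment'],s['width'])
goto(.534,-.3155,.143,-12)
fit('long_carton','box',(.18,.062,.036),s['eef_pos'][2]-.0763,.574,.289,22,('side',))
E
```

```text
[-0.22450008  0.21033697 -4.53827143] [-0.00915084  0.03319266  0.01173708] 0.06185319495931566
shift cm [26.32, -54.64, 0.08] turn [0.1, 0.2, 34.0] q7 1.19 tcp [0.573, 0.29, 0.192]
long_carton [574.3, 291.2, 24.0] 1-IoU 0.348
```

apply_moves:
  motion:
    - {"hand":1,"translation":[1.2,-2.5,0],"turn":[0,0,1.5]}
    - {"hand":1,"translation":[3,-6.2,0],"turn":[0,0,4]}
    - {"hand":1,"translation":[5,-10.4,0],"turn":[0,0,7]}
    - {"hand":1,"translation":[7,-14.5,0],"turn":[0,0,10]}
    - {"hand":1,"translation":[9,-18.7,0],"turn":[0,0,13]}

```text
t: 28.1
eef_pos: [0.5573, 0.0801, 0.1883]
tool_rot: [0.245, -3.129, -0.0]
wrist_force: [0.8, 0.0, -3.1]
width: 0.0616
grip_force: 35.0
```

```bash
python3 - <<'E'
from h import *
goto(.534,-.3155,.143,-12)
E
```

```text
shift cm [8.45, -38.72, -0.12] turn [-0.0, -0.2, 20.9] q7 1.32 tcp [0.557, 0.08, 0.188]
```

apply_moves:
  motion:
    - {"hand":1,"translation":[0.9,-4,0],"turn":[0,0,2]}
    - {"hand":1,"translation":[1.8,-8.3,0],"turn":[0,0,5]}
    - {"hand":1,"translation":[2.8,-12.7,0],"turn":[0,0,8]}
    - {"hand":1,"translation":[3.7,-17,0],"turn":[0,0,11]}
    - {"hand":1,"translation":[4.6,-21,0],"turn":[0,0,14]}

```text
t: 28.6
eef_pos: [0.5449, -0.1347, 0.1884]
tool_rot: [-0.14, -3.135, -0.001]
wrist_force: [0.3, 0.2, -3.5]
width: 0.0617
grip_force: 35.0
```

```bash
python3 - <<'E'
from h import *
goto(.534,-.3155,.143,-12)
E
```

```text
shift cm [-0.53, -18.1, -0.13] turn [0.0, -0.2, 6.9] q7 1.51 tcp [0.545, -0.135, 0.188]
```

apply_moves:
  motion:
    - {"hand":1,"translation":[-0.1,-4.5,0],"turn":[0,0,2]}
    - {"hand":1,"translation":[-0.2,-9,0],"turn":[0,0,4]}
    - {"hand":1,"translation":[-0.4,-13.5,0],"turn":[0,0,6]}
    - {"hand":1,"translation":[-0.5,-17,0],"turn":[0,0,6.9]}
    - {"hand":1,"translation":[-0.5,-18.1,0],"turn":[0,0,6.9]}

```text
t: 29.1
eef_pos: [0.5329, -0.3192, 0.188]
tool_rot: [-0.335, -3.12, 0.003]
wrist_force: [-0.2, 0.2, -4.5]
width: 0.0618
grip_force: 35.0
```

apply_moves:
  motion:
    - {"hand":1,"translation":[0,0,2],"turn":[0,0,0]}
    - {"hand":1,"translation":[0,0,5],"turn":[0,0,0]}
    - {"hand":1,"translation":[0,0,7],"turn":[0,0,0]}
    - {"hand":1,"translation":[0,0,8],"turn":[0,0,0]}
    - {"hand":1,"translation":[0,0,8],"turn":[0,0,0]}

```text
t: 29.6
eef_pos: [0.5343, -0.3118, 0.1075]
tool_rot: [-0.323, -3.12, -0.004]
wrist_force: [0.6, 0.2, -4.3]
width: 0.062
grip_force: 35.0
```

```bash
python3 - <<'E'
from h import *
c=cap('side');c=cap('side')
cv2.imwrite('pics/crop11.png',cv2.resize(c['img'][260:370,320:470],None,fx=5,fy=5,interpolation=cv2.INTER_CUBIC))
goto(.534,-.3155,.034,-12)
e=sensors.get_obs()['eef_pos']; print(e)
fit('long_carton','box',(.18,.062,.036),e[2]-.0763,e[0],e[1],-12)
E
```

```text
shift cm [0.15, -0.28, 2.96] turn [0.0, -0.0, 0.2] q7 1.69 tcp [0.536, -0.313, 0.11]
[ 0.53609022 -0.31307492  0.11030123]
missed in side
long_carton [536.0, -312.9, -11.6] 1-IoU 0.447
```

View pics/crop11.png

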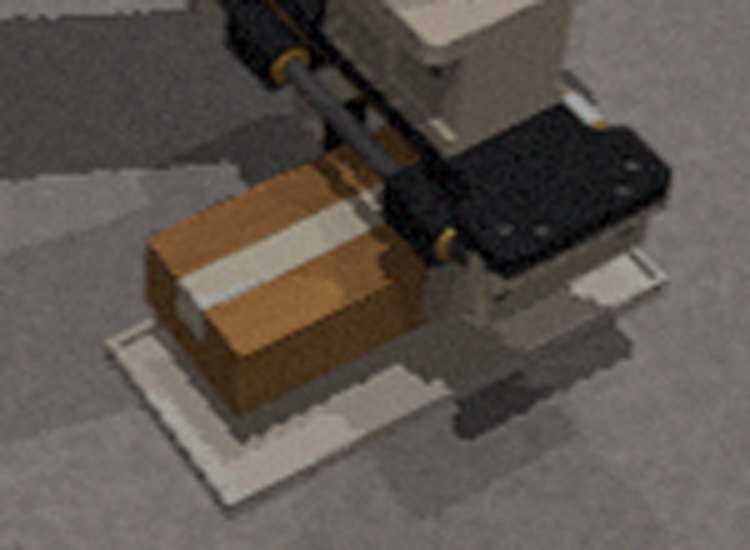

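The crop shows the long carton level over the long tray, its end edge at (146,305)-(238,412) and the tray end at (112,345)-(230,505). I'll check centring from these.

```bash
python3 - <<'E'
from h import *
c=cap('side');e=sensors.get_obs()['eef_pos'];zb=e[2]-.0763
a=np.radians(-12);u=np.array([np.cos(a),np.sin(a)])
for z,P,L in((zb,[(146,303),(238,414)],.09),(zb+.036,[(148,240),(240,356)],.09),(.009,[(110,345),(230,507)],.101)):
    p=ray(c,[(320+x/5,260+y/5) for x,y in P],z)[:,:2]; d=p[0]-p[1]
    print(np.round(p.mean(0)+u*L,4),np.hypot(*d),np.degrees(np.arctan2(d[1],d[0]))-90)
goto(.534,-.3155,.034,-12)
E
```

```text
[ 0.5366 -0.3138] 0.0582650691993482 -10.541361492523436
[ 0.5352 -0.3146] 0.05956979464043753 -12.407409408632645
[ 0.535  -0.3176] 0.08190042843067705 -12.621704611809818
shift cm [0.21, -0.21, 3.08] turn [-0.0, 0.1, 0.1] q7 1.69 tcp [0.536, -0.314, 0.111]
```

apply_moves:
  motion:
    - {"hand":1,"translation":[0.1,-0.3,1],"turn":[0,0,0]}
    - {"hand":1,"translation":[0.1,-0.3,2],"turn":[0,0,0]}
    - {"hand":1,"translation":[0.1,-0.3,2.6],"turn":[0,0,0]}
    - {"hand":1,"translation":[0.1,-0.3,2.8],"turn":[0,0,0]}
    - {"hand":1,"translation":[0.1,-0.3,2.8],"turn":[0,0,0]}

```text
t: 30.45
eef_pos: [0.5337, -0.3161, 0.0818]
tool_rot: [-0.325, -3.123, -0.001]
wrist_force: [-0.2, -0.4, -3.1]
width: 0.0621
grip_force: 35.0
```

apply_moves:
  motion:
    - {"hand":1,"translation":[0,0,0.1],"turn":[0,0,0]}
    - {"hand":1,"translation":[0,0,0.1],"turn":[0,0,0]}

```text
t: 30.65
eef_pos: [0.5344, -0.3161, 0.0814]
tool_rot: [0.325, 3.124, 0.0]
wrist_force: [-1.2, 0.9, -1.6]
width: 0.0615
grip_force: 35.0
```

apply_moves:
  motion:
    - {"hand":1,"translation":[0,0,0.05],"turn":[0,0,0]}
    - {"hand":1,"translation":[0,0,0.05],"turn":[0,0,0]}

```text
t: 30.85
eef_pos: [0.5344, -0.3161, 0.0813]
tool_rot: [0.325, 3.124, -0.0]
wrist_force: [-2.3, 1.6, 3.5]
width: 0.0617
grip_force: 35.0
```

apply_moves:
  motion:
    - {"hand":-0.5,"translation":[0,0,0],"turn":[0,0,0]}
    - {"hand":-0.9,"translation":[0,0,0],"turn":[0,0,0]}
    - {"hand":-0.9,"translation":[0,0,0],"turn":[0,0,0]}
    - {"hand":-0.9,"translation":[0,0,-1],"turn":[0,0,0]}
    - {"hand":-0.9,"translation":[0,0,-4],"turn":[0,0,0]}

```text
t: 31.35
eef_pos: [0.5322, -0.3151, 0.1188]
tool_rot: [-0.324, -3.119, -0.004]
wrist_force: [-0.8, -0.3, 0.3]
width: 0.087
grip_force: 0.0
```

apply_moves:
  motion:
    - {"hand":-1,"translation":[0,0,-4],"turn":[0,0,0]}
    - {"hand":-1,"translation":[0,0,-8],"turn":[0,0,0]}
    - {"hand":-1,"translation":[0,-4,-12],"turn":[0,0,0]}
    - {"hand":-1,"translation":[0,-8,-14],"turn":[0,0,0]}
    - {"hand":-1,"translation":[0,-8,-14],"turn":[0,0,0]}

```text
t: 31.85
eef_pos: [0.5161, -0.4038, 0.2666]
tool_rot: [0.338, 3.117, -0.016]
wrist_force: [-1.3, -0.4, 0.1]
width: 0.0916
grip_force: 0.0
```

```bash
python3 - <<'E'
from h import *
fit('long_carton','box',(.18,.062,.036),.005,.534,-.3155,-12)
fit('square_carton','box',(.05,.05,.036),.005,.669,.029,-2)
fit('bit_case','box',(.046,.028,.034),.005,.559,-.039,-15)
c=cap('top')['img'];d=cap('side')['img']
cv2.imwrite('pics/fin.png',np.vstack([cv2.resize(c[100:290,225:475],(760,580))[:300]*0+cv2.resize(c[150:285,240:470],(760,300)),cv2.resize(d[190:370,220:470],(760,300))*1]))
E
```

```text
long_carton [534.3, -317.7, -12.6] 1-IoU 0.106
long_carton [535.7, -313.9, -11.2] 1-IoU 0.065
long_carton [534.7, -315.8, -11.9] 1-IoU 0.089
square_carton [671.7, 26.7, 3.2] 1-IoU 0.137
square_carton [671.0, 29.4, -8.7] 1-IoU 0.116
square_carton [670.2, 27.0, 4.7] 1-IoU 0.135
bit_case [559.9, -41.9, -9.1] 1-IoU 0.168
bit_case [562.4, -39.1, -22.5] 1-IoU 0.18
bit_case [559.8, -41.7, -9.0] 1-IoU 0.185
```

View pics/fin.png

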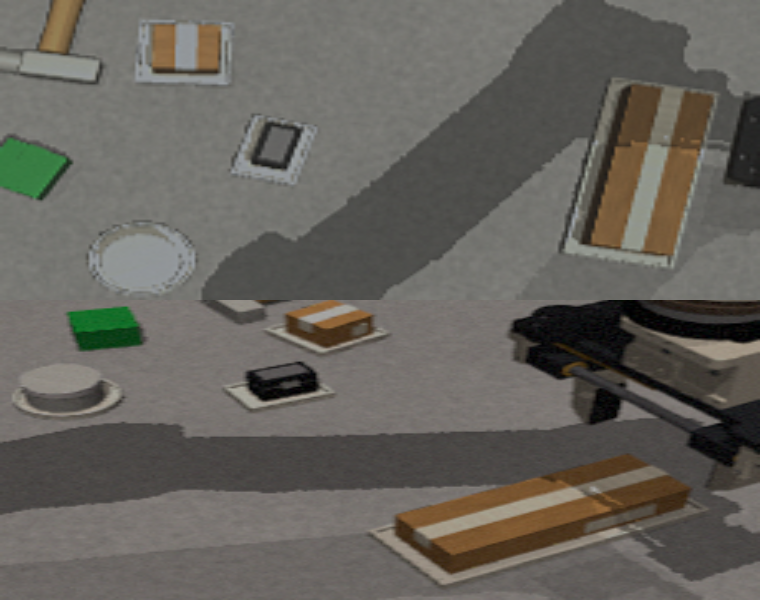

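The final picture shows all four things flat inside their own trays: case (275,147), tin (142,257), square carton (186,48) and long carton (650,170). The hammer and the green look-alike are where they were, and the gripper is clear.

```bash
python3 -c "
from h import *
print(order.finish_job())"
```

```text
the job is handed in; nothing more can be done
None
```

The case, tin, square carton and long carton are each flat in their matching trays, placed in that order, and the job was handed in at about 32 s; the hammer, glue jar and look-alikes were left alone.

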